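# Test the stop button of the dot display and restart it

## Task

Test the display's mushroom stop button: press it in until it latches, then twist it clockwise by its ears until it springs back out. Then restart the display by pressing the flat start button on the smaller box fully in and letting it come back. Only press and push: do not lift or shift the two boxes, keep the start button unpressed while the stop is in, and leave the other things on the table where they are.

Things in the scene. Friction and masses are not known exactly. Their poses are not given: they have to be found in the camera images.
- stop_station: Loose, heavy plywood box (about 2.2 kg), 130 x 130 mm and 55 mm high, that carries the mushroom stop button at the centre of its top. Origin: centre of its underside, on the table; z up, its x and y along its sides.
- stop_top (a point): Centre of the top (24 mm flat) of the black mushroom head, on its vertical axis, 40 mm above the box when out. Turns with the head: z up, the two ears lie along +y and -y. Head 56 mm in diameter, its underside 22 mm below this point. Each ear: a bar 10 mm wide standing out to 50 mm from the axis, its top 6 mm and its bottom 20 mm below this point; the space around the ears is free.
- stop (a joint): How far the mushroom head is pressed in, m: 0 out, growing downward, hard stop at 0.0125. Pressing takes 2 N at the start and 5 N near the hard stop. Pressed past about 0.0105 and let go, it comes up a little and stays latched at about 0.008. It latches only while not twisted.
- stop_head (a joint): Twist of the mushroom head, rad: 0 at rest, growing clockwise seen from above, hard stop at 1.0. A light spring (0.02 to 0.07 N m) turns it back when let go. When latched, a twist past about 0.5 frees the latch and the head springs up to 0.
- start_station: Loose, heavy plywood box (about 1.2 kg), 90 x 90 mm and 45 mm high, that carries the start button at the centre of its top. Origin: centre of its underside, on the table; z up.
- start_top (a point): Centre of the top face of the flat round black start button, 32 mm diameter, in a steel collar of 48 mm diameter and 12 mm height on the smaller box; this face stands 10 mm above the collar and moves down with the button.
- start (a joint): How far the start button is pressed, m: 0 out, 0.006 fully in; it springs back, and fully in takes 5 N.
- keyboard_left: Bystander: half of a home-made keyboard, plywood plate 135 x 134 mm with pale keys, 24 mm high. Origin under its centre.
- keyboard_right: Bystander: the other keyboard half, the same size.
- bottle: Bystander: brown glass drink bottle with a yellow label, 60 mm diameter, 190 mm high. Origin under its centre.
- tape: Bystander: cardboard tape core lying flat, 90 mm outside diameter, 20 mm high, between the two boxes.
- screwdriver: Bystander: screwdriver lying flat, 170 mm long, near the robot.
- mug: Bystander: white mug, 80 mm diameter, 90 mm high. Origin under its centre.
- gamepad: Bystander: grey game controller lying flat, about 160 x 100 mm, 42 mm high.
Things that resemble listed ones, but are neither listed nor needed, are in the scene too. Leave any blue or orange look-alike of the stop_station alone.

How it is judged:
On the way, in this order (a step that is already met when the one before it is completed fails the run):
1. the untwisted mushroom button is pressed in to its latching depth (value of joint stop above 0.007 m and value of joint stop_head below 0.25 rad), for 0.2 s.
2. it is twisted clockwise while in (value of joint stop_head above 0.3 rad and value of joint stop above 0.006 m).
3. it has sprung back out (value of joint stop below 0.002 m), for 0.1 s.
4. the start button is pressed in (value of joint start above 0.0045 m).
At the end, for the whole second after the job is handed in: The mushroom button is out (within 2 mm) and turned back (within 0.12 rad), the start button is out (within 1.5 mm), and both boxes stand still within 20 mm of where they were (value of joint stop below 0.002 m and value of joint stop_head below 0.12 rad and value of joint start below 0.0015 m and not (distance of stop_station from where it was at the start of the episode above 0.02 m) and not (distance of start_station from where it was at the start of the episode above 0.02 m) and linear speed of each of stop_station, start_station below 0.01 m/s); the robot touches nothing.
It fails at once if a box is lifted, tipped or shifted: more than 20 mm from its start or tilted more than 0.12 rad (distance of any of stop_station, start_station from where it was at the start of the episode above 0.02 m or angle between any of stop_station, start_station's own z axis and vertical above 0.12 rad).
It fails at once if the start button is pressed while the stop button is in (value of joint start above 0.003 m and value of joint stop above 0.004 m).
It fails at once if one of the other things is lifted or moved more than 20 mm (distance of any of keyboard_left, keyboard_right, bottle, tape, screwdriver, mug, gamepad from where it was at the start of the episode above 0.02 m).
It also fails if it takes over 58 s, if anything falls off the work surface, if the arm or the gripper's body presses on something with over 40 N, if the wrist force passes 120 N, or if a joint passes its speed limit or range.

## Robot

A 6-joint arm with a two-finger parallel gripper is mounted at the origin on the work surface. World frame = base frame: x ahead of the robot, y to its left, z up, the work surface at z = 0. Lengths are in m, angles in rad, forces in N, time in s.
With the tool pointing down it reaches from about 0.3 to 0.775 m from the base axis. Payload 14.6 kg.
Tool frame: the origin (TCP) lies at the very end of the fingers, on their centre line; the grasp point (between the pads) lies ctrl.grasp_offset behind it (ctrl.grasp_offset is the distance from the TCP to the grasp point, in m); y points along the fingers, z is the direction in which the jaws open and shut, and the axes are right-handed (so a half turn about y gives the same grasp; the last joint's range is limited). The gripper opens to 85 mm and grips with 20 to 120 N. Pads are 22 mm wide; open, the fingers measure 114 mm over their backs; the gripper's body (76 mm by 85 mm) begins 54 mm behind the grasp point. The pads swing forward as they close: fully open they stand 13 mm farther back than shut.
Start: joints at [-1.188, 0.3, 1.521, -0, 1.321, -0.067], TCP at [0.239, -0.495, 0.231] pointing down, gripper open.
Joint ranges: [-3.03, 3.03], [-0.79, 2.21], [0.23, 2.52], [-1.04, 4.18], [0, 3.07], [-2.55, 2.55]. Speed limits (rad/s): [2.22, 2.22, 2.57, 3.14, 3.14, 3.14].

## Interface

Orientations are given as a unit quaternion [w, x, y, z].
In Python, from rig import ctrl, vision, finish_job gives the robot as it stands.
- The arm moves only by the tool jog_arm, never from a script. Its argument "series" is a list that holds one entry, the list of rows, each a list of 5 numbers: the shift along the world's x, y, z in cm, then the turn about the world's z in rad, then the opening, from 0 (shut) to 1 (fully open). In form: [[[dx, dy, dz, twist, fingers], ...]]. A call has 1 to 10 rows; each row shifts and turns the pose as measured when the row begins; what a row does not reach is not made up. A row lasts 1/8 s, in which the tool goes at most 62.5 mm and 10.7 degrees, less where a joint would pass 70% of its speed; a pose out of reach is approached as far as the arm can. A call with a gripper value outside its range is refused whole. The fingers move at their own pace and stop on an object; the grip force is fixed at half the most. Time passes only in rows, so rows that do not move let the fingers close. It gives the time, the measured TCP pose, the force and the opening at its end, in the units of the state.
- ctrl.state(): the state, without advancing time (a new reading comes with each control period).
- vision.capture(name): name is "side" or "top" or "wrist"; returns the picture (420x560x3 uint8, red, green, blue); there is no depth.
- vision.calibration(name): a dict with "fx", "fy", "cx", "cy" (pixels), "D" ([k1, k2, p1, p2, k3] as OpenCV has them; the pictures are not rectified), "extrinsics" (4x4, takes a point from world to camera coordinates). Camera axes: x right, y up, looking along -z (the intrinsics and any distortion apply to the point x, -y, -z); pixel columns grow to the right and rows downward; lengths in m; the calibration is good to about 2 mm. A picture is of the moment at which its call begins: read the wrist's pose just before it. calibration takes no time and is no camera call; for the wrist camera it gives the pose at the moment of the call.
- finish_job(): hands the job in, once; it reports no verdict.
The state is a dict: "time_s": time; "q": joint angles; "qvel": joint speeds; "tau": joint torques, N m; "position": TCP position; "ee_rot": TCP orientation; "force": force on the tool from outside, world axes, zero at the start; "ft_torque": the same for the moment, N m; "grip_width": finger opening in m.
Only numpy, scipy, OpenCV 4.12 (cv2) and the standard library are available. Lean on these libraries where they do the work, as an engineer would, in place of code of your own. Each camera call takes 0.05 s, during which the arm holds its last target. There are 200 camera calls.

## Working session

There is one attempt and no reset: what is moved stays moved. The work goes in short steps, Python scripts to look and compute and a tool call to move; the robot and the scene stay as the last step left them, time stands still between calls to the robot, and variables do not carry over. Pictures are saved under pics/ and viewed, about 8 in all and at most 12, crops included, and the job is handed in when it is done.

Besides the shell and the picture viewer there is one more tool, called after "Request:" as a command line: name --argument value ..., lists and objects as JSON in quotes. jog_arm: Moves the arm, as the interface text tells. Its arguments: {"type":"object","properties":{"series":{"type":"array"}},"required":["series"]}

```bash
mkdir -p pics
cat > h.py <<'E'
import numpy as np, cv2
from rig import ctrl, vision, finish_job
def cal(n):
    c=vision.calibration(n); K=np.array([[c['fx'],0,c['cx']],[0,c['fy'],c['cy']],[0,0,1.]])
    return K,np.array(c['D'],float),np.array(c['extrinsics'])
def ray(C,uv,z):
    K,D,E=C; p=cv2.undistortPoints(np.array([[uv]],float),K,D)[0,0]
    d=E[:3,:3].T@np.array([p[0],-p[1],-1]); o=-E[:3,:3].T@E[:3,3]
    return o+d*(z-o[2])/d[2]
def proj(C,P):
    K,D,E=C; q=E[:3,:3]@np.array(P)+E[:3,3]; q=q*[1,-1,-1]
    return cv2.projectPoints(q.reshape(1,3),np.zeros(3),np.zeros(3),K,D)[0][0,0]
def shot(n,f):
    im=vision.capture(n); cv2.imwrite('pics/'+f+'.png',im[:,:,::-1]); return im
E
python3 - <<'E'
from h import *
s=ctrl.state(); print(s, ctrl.grasp_offset)
for n in('top','side'):
    im=shot(n,n+'0'); cv2.imwrite(f'pics/{n}0b.png',cv2.resize(im[:,:,::-1],(800,600),interpolation=cv2.INTER_CUBIC))
E
```

```text
{'time_s': 0.0, 'q': array([-1.18761594e+00,  3.00473161e-01,  1.52160984e+00, -4.36073321e-06,
        1.32068006e+00, -6.66108457e-02]), 'qvel': array([-6.46783616e-04, -2.65860511e-03, -9.63740570e-04,  8.91015597e-04,
        2.21923022e-03,  5.64200060e-05]), 'tau': array([-9.42135084e-04, -5.43506956e+01, -3.61795092e+01, -7.59976410e-05,
        4.08974054e-03, -9.97312782e-06]), 'position': array([ 0.23902884, -0.49507724,  0.23070801]), 'ee_rot': array([ 0.15762172, -0.15775512,  0.68970817, -0.68889139]), 'force': array([ 0.02882458,  0.39404184, -0.84764738]), 'ft_torque': array([-0.02484663, -0.01372897,  0.02812754]), 'grip_width': 0.08544031174614222} 0.0187
```

View pics/top0b.png

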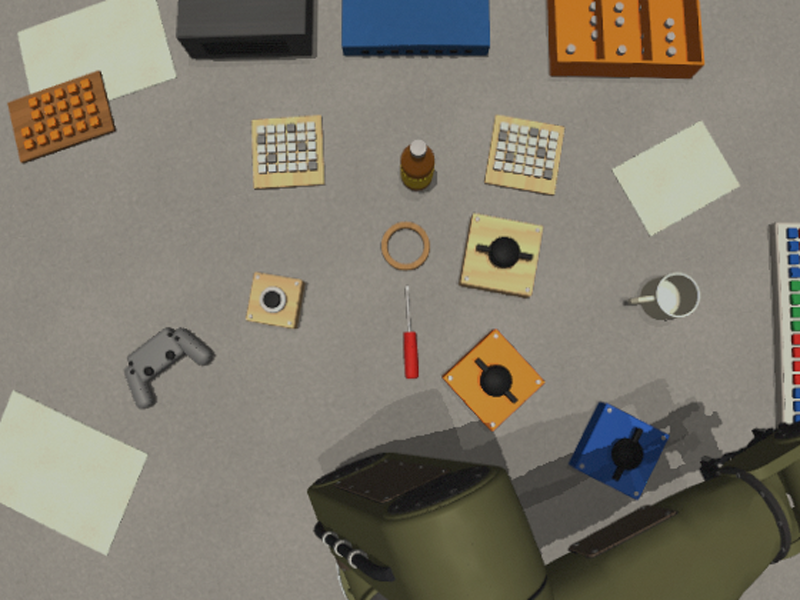

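View pics/side0b.png

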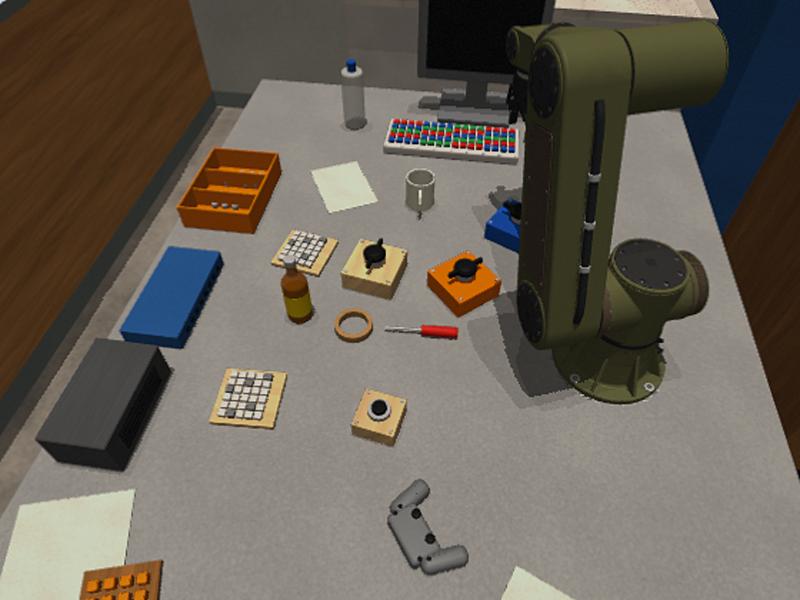

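Top view (800x600): the three candidates for the stop_station are plywood (502,253), orange (493,380) and blue (620,453). The plywood one fits; the other two are the coloured look-alikes. The start station is the smaller plywood box at (273,300). In the side view they are at (375,265) and (379,415). I'll measure both and confirm in an enlarged crop.

```bash
cat > m.py <<'E'
from h import *
R={'top':{'stop':(502,253,58,.055),'start':(273,300,42,.045)},'side':{'stop':(375,262,45,.055),'start':(379,412,35,.045)}}
for n in R:
    C=cal(n); im=cv2.imread(f'pics/{n}0.png'); print(n,'cam',-C[2][:3,:3].T@C[2][:3,3]); hsv=cv2.cvtColor(im,cv2.COLOR_BGR2HSV)
    for k,(u,v,r,h) in R[n].items():
        u,v,r=[int(.7*a) for a in(u,v,r)]
        w=np.zeros(im.shape[:2],np.uint8); cv2.circle(w,(u,v),r,255,-1)
        core=np.zeros_like(w); cv2.circle(core,(u,v),int(r*.75),255,-1)
        ply=cv2.inRange(hsv,(8,60,140),(30,255,255))&w
        dk=cv2.inRange(hsv,(0,0,0),(180,255,60))&core
        for nm,m in(('ply',ply),('dark',dk)):
            cs=cv2.findContours(m,0,2)[0]; c=max(cs,key=cv2.contourArea)
            box=cv2.boxPoints(cv2.minAreaRect(c)); hz=h if nm=='ply' else h+(.03 if k=='stop' else .022)
            P=np.array([ray(C,p,hz)[:2] for p in box]); cen=P.mean(0)
            M=cv2.moments(c); mc=(M['m10']/M['m00'],M['m01']/M['m00'])
            print(n,k,nm,'area',cv2.contourArea(c),'px',np.round(box.mean(0),1),'cen',cen.round(4),'sides',np.linalg.norm(P[1]-P[0]).round(4),np.linalg.norm(P[2]-P[1]).round(4),'angs',np.degrees(np.arctan2(*(P[1]-P[0])[::-1])).round(1),'moment',ray(C,mc,hz)[:2].round(4))
            if nm=='dark' and k=='stop':
                pts=c[:,0,:].astype(float); e=np.array([ray(C,p,h+.027)[:2] for p in pts]); d=np.linalg.norm(e[:,None]-e[None],axis=2); i,j=np.unravel_index(d.argmax(),d.shape)
                print('  ear tips',e[i].round(4),e[j].round(4),'len',d.max().round(4),'mid',((e[i]+e[j])/2).round(4),'ang',np.degrees(np.arctan2(*(e[i]-e[j])[::-1])).round(1))
im=cv2.imread('pics/top0.png'); a=cv2.resize(im[135:220,310:395],(400,400),interpolation=2); b=cv2.resize(im[180:240,160:220],(400,400),interpolation=2)
cv2.imwrite('pics/crop.png',np.hstack([a,b]))
E
python3 m.py
```

```text
top cam [ 3.89958252e-01 -1.99917306e-05  1.30023303e+00]
top stop ply area 2422.0 px [351.3 177.5] cen [ 0.5614 -0.1738] sides 0.1297 0.1308 angs -10.9 moment [ 0.5605 -0.1733]
top stop dark area 384.0 px [352.7 176.4] cen [ 0.5595 -0.173 ] sides 0.0846 0.0525 angs -70.4 moment [ 0.5599 -0.1726]
  ear tips [ 0.5712 -0.1267] [ 0.5483 -0.2193] len 0.0954 mid [ 0.5597 -0.173 ] ang 76.1
top start ply area 1118.0 px [191.1 209.6] cen [0.4812 0.2378] sides 0.091 0.0888 angs -9.3 moment [0.4814 0.2376]
top start dark area 85.0 px [190. 209.] cen [0.4809 0.2363] sides 0.0255 0.0253 angs -90.2 moment [0.4801 0.2363]
side cam [0.3595563  0.82327697 1.07599231]
side stop ply area 615.0 px [261.4 182.7] cen [ 0.5652 -0.1746] sides 0.1343 0.1538 angs -88.3 moment [ 0.5611 -0.1639]
side stop dark area 161.0 px [261.8 177.1] cen [ 0.5619 -0.1714] sides 0.0706 0.069 angs -135.1 moment [ 0.5613 -0.1695]
  ear tips [ 0.5705 -0.1237] [ 0.5529 -0.2272] len 0.105 mid [ 0.5617 -0.1755] ang 80.3
side start ply area 788.0 px [264.8 288.1] cen [0.4837 0.2369] sides 0.091 0.0968 angs -93.9 moment [0.483  0.2387]
side start dark area 76.0 px [265. 285.] cen [0.482  0.2405] sides 0.0288 0.0316 angs -141.5 moment [0.4822 0.2408]
```

View pics/crop.png

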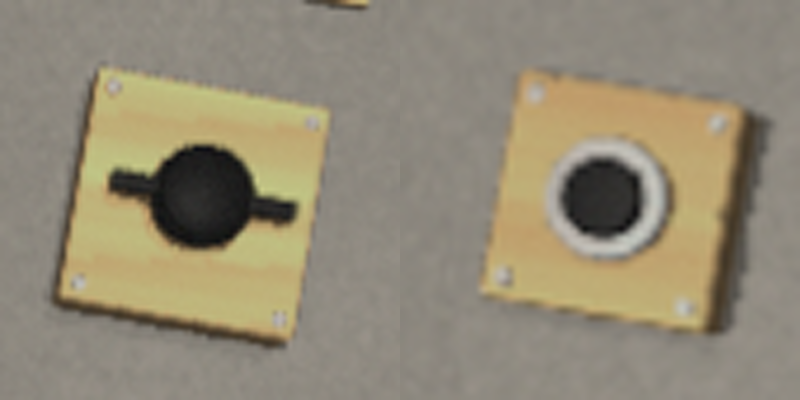

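The crop confirms it: on the left is the plywood box with the black mushroom head and ears, on the right the small box with the collared flat button. The two views agree within about 3 mm, and the box sides (130 and 90 mm) and ear length fit. The stop is at (0.560,-0.173) with ears at about 78°, the start at (0.4815,0.237). Next I move above the stop with the fingers shut.

Request:
jog_arm --series '[[[3.2,3.2,0,0.03,0],[3.2,3.2,0,0.03,0],[3.2,3.2,0,0.03,0],[3.2,3.2,0,0.03,0],[3.2,3.2,0,0.03,0],[3.2,3.2,0,0.03,0],[3.2,3.2,0,0.03,0],[3.2,3.2,0,0.03,0],[3.2,3.2,0,0,0],[3.2,3.2,0,0,0]]]'

```text
time_s: 1.35
position: [0.5651, -0.1648, 0.2277]
ee_rot: [0.239, -0.241, 0.667, -0.663]
force: [0.0, -0.7, 0.5]
grip_width: -0.0001
```

Request:
jog_arm --series '[[[-0.3,-0.5,-4,0,0],[-0.2,-0.3,-4,0,0],[0,0,-3,0,0],[0,0,0,0,0],[0,0,0,0,0]]]'

```text
time_s: 1.98
position: [0.5616, -0.1697, 0.1146]
ee_rot: [0.24, -0.243, 0.667, -0.662]
force: [-0.3, 0.2, 0.3]
grip_width: 0.0001
```

Run:
```python
from h import *
s=ctrl.state(); print(s['position'],s['q'],s['force'])
im=shot('side','side1'); w=shot('wrist','w1')
C=cal('side')
print([proj(C,p) for p in ([.56,-.173,.095],s['position'])])
a=cv2.resize(im[130:230,200:330],(520,400),interpolation=2); cv2.imwrite('pics/c1.png',cv2.resize(np.hstack([a,cv2.resize(w,(520,400))])[:,:,::-1],(800,308)))
```

```text
[ 0.5615623  -0.16971738  0.11457853] [-0.35685386  0.50043519  1.52695469  0.00246837  1.12110149  0.51527952] [-0.27999211  0.19496001  0.25447421]
[array([262.35381026, 174.62683551]), array([261.57737926, 171.12352064])]
```

View pics/c1.png

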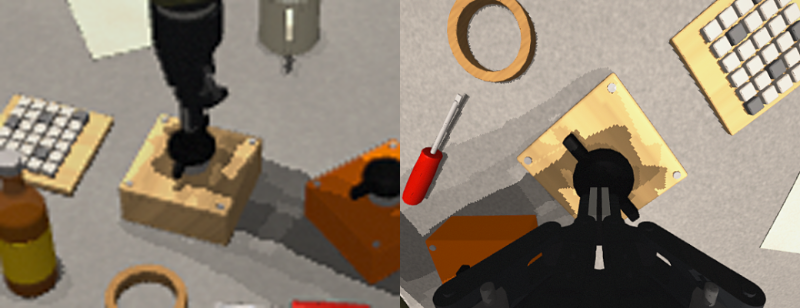

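The shut fingertips are just above the head centre in both views. The TCP is about 3 mm off in y, so I correct that and press down slowly.

Request:
jog_arm --series '[[[-0.1,-0.3,-0.8,0,0],[0,0,-0.6,0,0],[0,0,-0.4,0,0],[0,0,-0.3,0,0],[0,0,0,0,0]]]'

```text
time_s: 2.7
position: [0.5612, -0.1733, 0.0942]
ee_rot: [0.241, -0.242, 0.666, -0.663]
force: [-1.3, -0.2, 2.8]
grip_width: 0.0002
```

Contact came at z≈0.094 as expected. I press on to about 0.083.

Request:
jog_arm --series '[[[0,0,-0.4,0,0],[0,0,-0.4,0,0],[0,0,-0.3,0,0],[0,0,0,0,0],[0,0,0,0,0]]]'

```text
time_s: 3.32
position: [0.5614, -0.1734, 0.0834]
ee_rot: [0.241, -0.242, 0.666, -0.663]
force: [-2.3, 1.4, 5.2]
grip_width: 0.0
```

Request:
jog_arm --series '[[[0,0,-0.06,0,0],[0,0,0,0,0],[0,0,0,0,0]]]'

```text
time_s: 3.7
position: [0.5615, -0.1734, 0.0832]
ee_rot: [0.241, -0.242, 0.666, -0.663]
force: [-2.5, 0.1, 4.1]
grip_width: -0.0004
```

Request:
jog_arm --series '[[[0,0,1,0,0],[0,0,2.5,0,0],[-0.1,0,2.5,0,0.8],[0,0,0,0,0.8],[0,0,0,0,0.8],[0,0,0,0,0.8],[0,0,0,0,0.8]]]'

```text
time_s: 4.58
position: [0.5596, -0.1729, 0.1434]
ee_rot: [0.241, -0.243, 0.666, -0.663]
force: [-0.6, -0.1, -0.3]
grip_width: 0.0685
```

Run:
```python
from h import *
s=ctrl.state(); print(s['position'],s['q'],s['force'],s['grip_width'])
im=shot('side','side2'); w=shot('wrist','w2')
a=cv2.resize(im[130:230,200:330],(520,400),interpolation=2); cv2.imwrite('pics/c2.png',cv2.resize(np.hstack([a,cv2.resize(w,(520,400))])[:,:,::-1],(800,308)))
```

```text
[ 0.55957252 -0.17289287  0.1433684 ] [-0.36313631  0.46418841  1.50765233  0.00241852  1.17565564  0.50911537] [-0.60526917 -0.1004327  -0.2520026 ] 0.0685070416474427
```

View pics/c2.png

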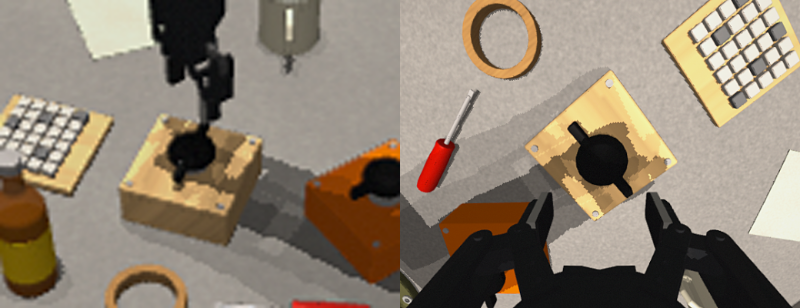

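The image shows the head untwisted and apparently lower. The open fingers straddle it about 50° from the ears. I check depth and centring numerically.

Run:
```python
from h import *
C=cal('wrist'); im=cv2.imread('pics/w2.png'); g=im.max(2)
m=((g<70)*255).astype(np.uint8); w=np.zeros_like(m); cv2.circle(w,(283,216),55,255,-1); m&=w
m=cv2.morphologyEx(m,cv2.MORPH_OPEN,cv2.getStructuringElement(2,(27,27)))
c=max(cv2.findContours(m,0,2)[0],key=cv2.contourArea); e=cv2.fitEllipse(c); print('ellipse',e)
for z in(.08,.088): print(z,ray(C,e[0],z),)
for z in (.055+.0265,.055+.0185):
  a,b=ray(C,(e[0][0]-e[1][0]/2,e[0][1]),z),ray(C,(e[0][0]+e[1][0]/2,e[0][1]),z); print('diam',np.linalg.norm(a-b))
for n in('side0','side2'):
    im=cv2.imread(f'pics/{n}.png'); k=((im.max(2)<60)*255).astype(np.uint8); w=np.zeros_like(k); cv2.circle(w,(262,180),11,255,-1); k&=w; r=np.argwhere(k); print(n,r.mean(0),r.min(0),r.max(0))
Cs=cal('side'); print(proj(Cs,[.56,-.173,.08]),proj(Cs,[.56,-.173,.072]))
```

```text
ellipse ((282.2122497558594, 217.95831298828125), (69.5518798828125, 72.14260864257812), 106.06474304199219)
0.08 [ 0.56612958 -0.17029952  0.08      ]
0.088 [ 0.56839967 -0.16832448  0.088     ]
diam 0.05139421526019124
diam 0.053405952931160856
side0 [177.79096045 261.64971751] [170 255] [187 269]
side2 [178.99447514 261.8121547 ] [170 254] [189 269]
[262.47756438 177.71903057] [262.54277353 179.3481879 ]
```

The side-view shift of 1.2 px fits about 7 mm, so the head is latched. Centring is within 4 mm. I lower the fingers around the head.

Request:
jog_arm --series '[[[0.2,0,-3,0,0.8],[0,0,-2,0,0.8],[0,0,-1.5,0,0.8],[0,0,-0.8,0,0.8],[0,0,-0.6,0,0.8],[0,0,0,0,0.8]]]'

```text
time_s: 5.42
position: [0.5621, -0.1731, 0.0624]
ee_rot: [0.241, -0.242, 0.666, -0.663]
force: [-0.2, -0.7, -0.3]
grip_width: 0.0682
```

Request:
jog_arm --series '[[[0,0,0,-0.1,0.8],[0,0,0,-0.1,0.8],[0,0,0,-0.1,0.8],[0,0,0,-0.1,0.8],[0,0,0,-0.1,0.8],[0,0,0,-0.1,0.8],[0,0,0,-0.1,0.8]]]'

```text
time_s: 6.3
position: [0.5639, -0.1737, 0.0669]
ee_rot: [-0.007, 0.01, 0.707, -0.707]
force: [-1.6, 0.7, -0.5]
grip_width: 0.0686
```

Run:
```python
from h import *
from scipy.spatial.transform import Rotation as R
s=ctrl.state(); w,x,y,z=s['ee_rot']; a=R.from_quat([x,y,z,w]).as_matrix()[:,2]
print(s['position'],s['q'],s['force'],s['ft_torque'],np.degrees(np.arctan2(a[1],a[0]))%180)
```

```text
[ 0.56385616 -0.17374183  0.06688689] [-0.36196353  0.564791    1.5534168   0.00279996  1.01940679  1.23163644] [-1.64921348  0.74657426 -0.4562415 ] [0.04867877 0.17588626 0.00345797] 88.60979849352519
```

Request:
jog_arm --series '[[[-0.1,0,-0.3,0,0.8],[-0.1,0,-0.2,0,0.8],[0,0,0,0,0.8]]]'

```text
time_s: 6.68
position: [0.5624, -0.174, 0.0628]
ee_rot: [-0.005, 0.01, 0.707, -0.707]
force: [-0.0, 0.2, -0.4]
grip_width: 0.0681
```

Run:
```python
from h import *
s=ctrl.state(); print(s['position'],s['force'],s['ft_torque'])
im=shot('side','side3'); w=shot('wrist','w3')
a=cv2.resize(im[130:230,200:330],(520,400),interpolation=2); cv2.imwrite('pics/c3.png',cv2.resize(np.hstack([a,cv2.resize(w,(520,400))])[:,:,::-1],(800,308)))
```

```text
[ 0.56243233 -0.17402581  0.06280057] [-0.02864191  0.19966076 -0.44574138] [ 0.01026018 -0.16698222  0.03657484]
```

View pics/c3.png

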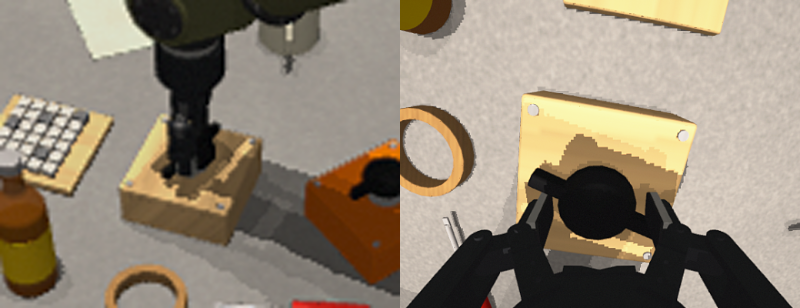

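The fingers are alongside the ears at (540,182) and (643,222). The head is already turned about 13° relative to the box. I keep twisting, compensating the upward drift.

Request:
jog_arm --series '[[[0,0,-0.06,-0.1,0.8],[0,0,-0.06,-0.1,0.8],[0,0,-0.06,-0.1,0.8],[0,0,-0.06,-0.1,0.8],[0,0,-0.06,-0.1,0.8],[0,0,0,0,0.8]]]'

```text
time_s: 7.52
position: [0.5623, -0.1736, 0.0601]
ee_rot: [0.184, -0.188, -0.682, 0.683]
force: [0.2, 0.7, 0.1]
grip_width: 0.0684
```

Run:
```python
from h import *
s=ctrl.state(); print(s['position'],s['force'],s['ft_torque'])
im=shot('side','side4'); w=shot('wrist','w4')
a=cv2.resize(im[130:230,200:330],(520,400),interpolation=2); cv2.imwrite('pics/c4.png',cv2.resize(np.hstack([a,cv2.resize(w,(520,400))])[:,:,::-1],(800,308)))
```

```text
[ 0.56230269 -0.17361168  0.06011444] [0.15653036 0.67043394 0.05860207] [0.04472127 0.07497271 0.04173006]
```

View pics/c4.png

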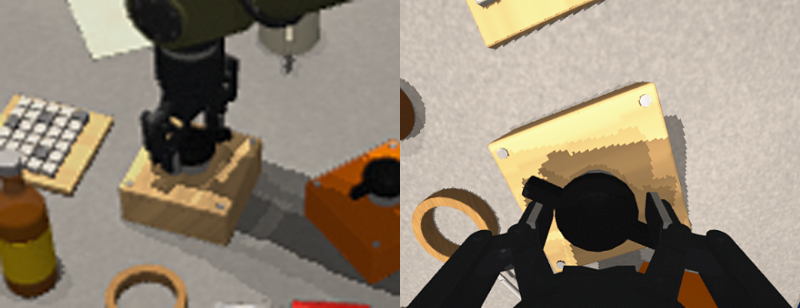

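The ears are now about 41° from the box edges (about 0.72 rad), and the head looks larger, so it has probably popped up. I add a small extra twist, then turn back and lift clear.

Request:
jog_arm --series '[[[0,0,0,-0.1,0.8],[0,0,0,0,0.8],[0,0,0,0.1,0.8],[0,0,0,0.15,0.8],[0,0,0,0.15,0.8],[0,0,0,0.15,0.8],[0,0,0,0.15,0.8],[0,0,0,0.15,0.8],[0,0,0,0.15,0.8],[0,0,0,0.15,0.8]]]'

```text
time_s: 8.88
position: [0.5629, -0.1745, 0.0602]
ee_rot: [0.208, -0.203, 0.677, -0.676]
force: [0.1, 0.5, 0.5]
grip_width: 0.0683
```

Request:
jog_arm --series '[[[0,0,1,0,0.8],[0,0,3,0,0.8],[0,0,4,0,0.8],[0,0,0,0,0],[0,0,0,0,0]]]'

```text
time_s: 9.5
position: [0.5627, -0.1748, 0.1444]
ee_rot: [0.207, -0.201, 0.677, -0.677]
force: [0.2, 0.2, -0.4]
grip_width: 0.0329
```

Run:
```python
from h import *
s=ctrl.state(); print(s['position'],s['force'],s['ft_torque'],s['q'])
im=shot('side','side5'); w=shot('wrist','w5')
for n in('side0','side2','side5'):
    im=cv2.imread(f'pics/{n}.png'); k=((im.max(2)<60)*255).astype(np.uint8); ww=np.zeros_like(k); cv2.circle(ww,(262,180),11,255,-1); k&=ww; r=np.argwhere(k); print(n,r.mean(0),r.min(0),r.max(0))
a=cv2.resize(im[130:230,200:330],(520,400),interpolation=2)[:,:,::-1]; cv2.imwrite('pics/c5.png',cv2.resize(np.hstack([a,cv2.resize(w,(520,400))])[:,:,::-1],(800,308)))
```

```text
[ 0.56271951 -0.17475832  0.14439523] [ 0.16859828  0.19725262 -0.35341443] [0.00579195 0.03733634 0.00307347] [-0.36540562  0.46406617  1.50525086  0.00557766  1.16579929  0.61835615]
side0 [177.79096045 261.64971751] [170 255] [187 269]
side2 [178.99447514 261.8121547 ] [170 254] [189 269]
side5 [177.68508287 261.56353591] [170 254] [187 269]
```

View pics/c5.png

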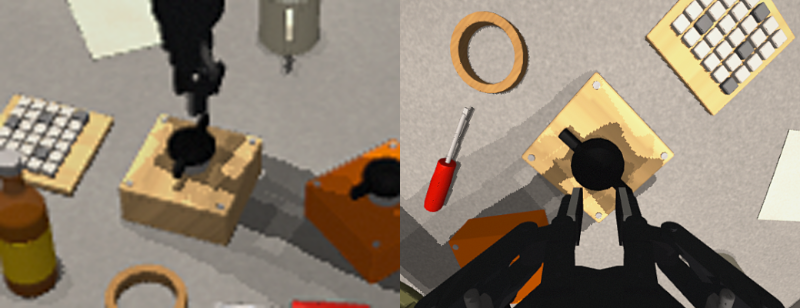

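The head is out again (side row 177.7, against 177.8 at the start and 179.0 latched) and its ears are aligned with the box as before. Next is the start button.

Request:
jog_arm --series '[[[0,0,3.5,0,0],[-0.9,3,3,0,0],[-0.9,4.8,0,0,0],[-0.9,4.8,0,0,0],[-0.9,4.8,0,0,0],[-0.9,4.8,0,0,0],[-0.9,4.8,0,0,0],[-0.9,4.8,0,0,0],[-0.9,4.8,0,0,0],[-0.9,4,0,0,0]]]'

```text
time_s: 10.85
position: [0.4757, 0.2411, 0.2029]
ee_rot: [0.2, -0.202, 0.68, -0.676]
force: [1.4, 0.5, 0.5]
grip_width: -0.0001
```

Request:
jog_arm --series '[[[0.4,-0.5,-3,0,0],[0,0,-4,0,0],[0,0,-3,0,0],[0,0,-1.5,0,0],[0,0,0,0,0]]]'

```text
time_s: 11.48
position: [0.4775, 0.2387, 0.0821]
ee_rot: [0.199, -0.205, 0.679, -0.676]
force: [0.2, 0.5, -0.1]
grip_width: 0.0001
```

Run:
```python
from h import *
s=ctrl.state(); print(s['position'],s['force'])
im=shot('side','side6'); w=shot('wrist','w6')
a=cv2.resize(im[230:330,200:330],(520,400),interpolation=2); cv2.imwrite('pics/c6.png',cv2.resize(np.hstack([a,cv2.resize(w,(520,400))])[:,:,::-1],(800,308)))
```

```text
[0.47753047 0.23867607 0.08212028] [ 0.2368179   0.46261486 -0.06296821]
```

View pics/c6.png

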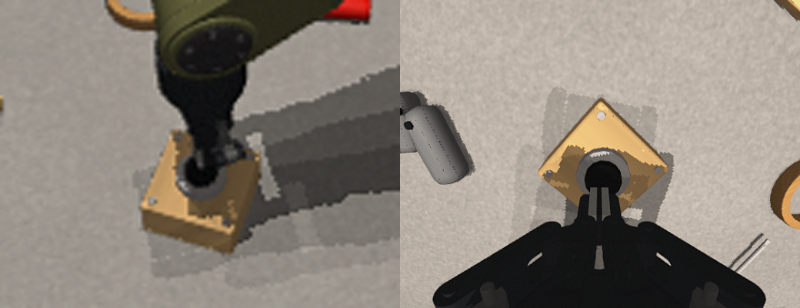

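The shut fingertips are over the button within the collar. I correct x by 4 mm and press.

Request:
jog_arm --series '[[[0.4,-0.1,-0.7,0,0],[0,0,-0.6,0,0],[0,0,-0.4,0,0],[0,0,-0.4,0,0],[0,0,0,0,0],[0,0,0,0,0]]]'

```text
time_s: 12.32
position: [0.4838, 0.2382, 0.0639]
ee_rot: [0.202, -0.202, 0.679, -0.676]
force: [-1.7, -0.9, 3.0]
grip_width: 0.0002
```

Request:
jog_arm --series '[[[-0.1,0,-0.3,0,0],[0,0,-0.2,0,0],[0,0,0,0,0],[0,0,0,0,0]]]'

```text
time_s: 12.82
position: [0.4834, 0.2384, 0.0613]
ee_rot: [0.203, -0.201, 0.679, -0.676]
force: [0.2, -0.9, 3.9]
grip_width: -0.0002
```

Request:
jog_arm --series '[[[0,0,-0.1,0,0],[0,0,-0.1,0,0],[0,0,0,0,0]]]'

```text
time_s: 13.2
position: [0.4835, 0.2384, 0.0612]
ee_rot: [0.203, -0.201, 0.679, -0.676]
force: [-1.4, -1.5, 5.3]
grip_width: -0.0001
```

Request:
jog_arm --series '[[[0,0,-0.2,0,0],[0,0,-0.2,0,0],[0,0,1,0,0],[0,0,3,0,0],[0,0,5,0,0],[-3,0,5,0,0],[-5,0,3,0,0],[0,0,0,0,0],[0,0,0,0,0]]]'

```text
time_s: 14.32
position: [0.4002, 0.2382, 0.2338]
ee_rot: [0.203, -0.201, 0.68, -0.676]
force: [-0.3, 0.0, -0.5]
grip_width: -0.0002
```

```bash
python3 - <<'E'
from h import *
s=ctrl.state(); print(s['position'],s['force'],s['time_s'])
shot('side','side9')
im=shot('top','top9'); cv2.imwrite('pics/top9b.png',cv2.resize(im[:,:,::-1],(800,600)))
for n in('side0','side9'):
  im=cv2.imread(f'pics/{n}.png')
  for c in((262,180),(265,285)):
    k=((im.max(2)<60)*255).astype(np.uint8); ww=np.zeros_like(k); cv2.circle(ww,c,11,255,-1); k&=ww; r=np.argwhere(k); print(n,c,r.mean(0),len(r))
E
sed "s/{n}0.png/{n}9.png/" m.py | python3 - | grep -E "stop|start|tips"
```

```text
[0.40016359 0.23823129 0.2338173 ] [-0.27977372  0.03952626 -0.4716075 ] 14.325
side0 (262, 180) [177.79096045 261.64971751] 177
side0 (265, 285) [285.4        264.96842105] 95
side9 (262, 180) [177.77142857 261.69714286] 175
side9 (265, 285) [285.1978022  265.07692308] 91
top stop ply area 2426.0 px [351.3 177.5] cen [ 0.5614 -0.1738] sides 0.1297 0.1308 angs -10.9 moment [ 0.5606 -0.1733]
top stop dark area 384.0 px [352.7 176.4] cen [ 0.5595 -0.173 ] sides 0.0846 0.0525 angs -70.4 moment [ 0.5599 -0.1726]
  ear tips [ 0.5712 -0.1267] [ 0.5483 -0.2193] len 0.0954 mid [ 0.5597 -0.173 ] ang 76.1
top start ply area 717.0 px [191.2 209.2] cen [0.4822 0.2376] sides 0.0893 0.0887 angs -9.6 moment [0.4858 0.2345]
top start dark area 85.0 px [190. 209.] cen [0.4809 0.2363] sides 0.0255 0.0253 angs -90.2 moment [0.4801 0.2363]
side stop ply area 550.0 px [260.3 182.4] cen [ 0.5695 -0.1755] sides 0.1343 0.1448 angs -88.3 moment [ 0.5676 -0.1584]
side stop dark area 158.0 px [261.8 177.1] cen [ 0.5617 -0.1714] sides 0.0736 0.065 angs -132.1 moment [ 0.5614 -0.1697]
  ear tips [ 0.5705 -0.1237] [ 0.5529 -0.2272] len 0.105 mid [ 0.5617 -0.1755] ang 80.3
side start ply area 787.0 px [264.6 288. ] cen [0.4843 0.2368] sides 0.091 0.0957 angs -93.9 moment [0.4831 0.2387]
side start dark area 75.0 px [265. 285.] cen [0.482  0.2405] sides 0.0288 0.0316 angs -141.5 moment [0.482  0.2409]
```

View pics/top9b.png

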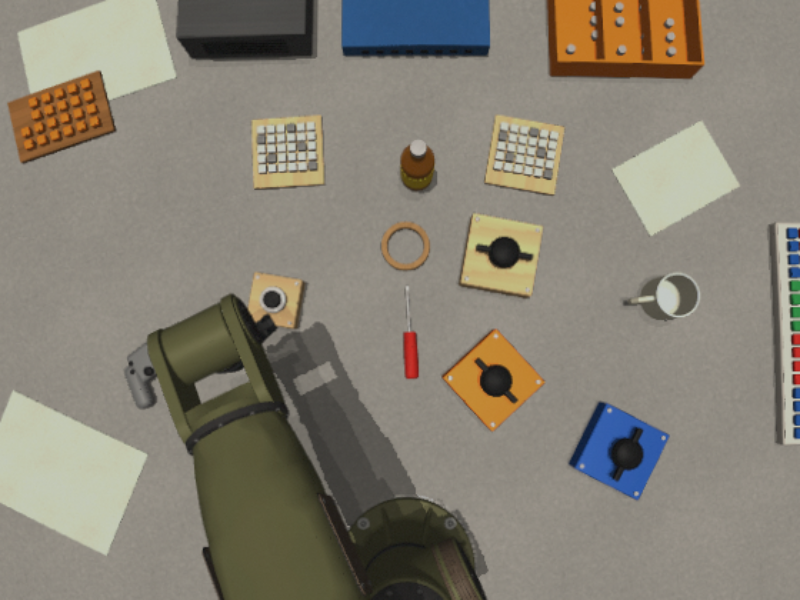

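Everything stands where it was: the boxes at (502,253) and (273,300) are unmoved, both buttons are out, and the arm is clear. I hand in.

```bash
python3 -c "
from rig import finish_job; print(finish_job())"
```

```text
the job is handed in; nothing more can be done
None
```

I pressed the plywood station's mushroom button in until it latched, twisted it clockwise until it sprang out and let it turn back. Then I pressed the start button fully in and released it. The job was handed in at about 14.4 s, and no verdict was reported.

- **Stop button:** I pressed it about 11.8 mm deep at 4 to 5 N. The side view then showed it about 7 mm low, so latched. The head was seen at about 0.72 rad, with a small extra turn after. In the last check the head was out and the ears were back at their first angle in both views.
- **Start button:** I pressed it about 5.8 mm with 5.3 N, where it stopped against the end. It came back to its first position.
- **Boxes and other things:** Both boxes stood within 1–2 mm of their start in the top view. The other things looked unmoved, though the gamepad was partly hidden behind the arm. The arm was clear of everything.
- **Disagreements:** The wrist camera put the head centre about 4 mm off the top view, which was within the finger clearance. At the end, the side-view outline of the stop box shifted by about 4 mm and part of the start box was hidden behind the arm in the top view. I put the side-view shift down to shadow, since the button outlines stayed put.

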